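Put the spice canisters away in their tray

TASK

Tidy the counter: gather the three steel spice canisters with flat, knobbed wooden lids into the spice tray, the large one in the large bin, the medium one in the medium bin and the small one in the small bin. Keep them upright, set them down on the bin floors rather than dropping them, and leave the pepper mill and the open tumbler where they stand.

Things in the scene. Friction and masses are not known exactly. Their poses are not given: they have to be found in the camera images.
- tray: Low pale-wood spice tray, fixed, 116 mm (x) by 334 mm (y), rim 16 mm high, floor 6 mm thick. Three white bins stand in it in a row along its y axis, 105 mm centre to centre, in any order. Origin: centre of its underside, at counter height; z up. Loose things about it are at most 105 mm tall, at least 100 mm apart centre to centre and 15 mm clear of the tray.
- can_large: The large of three spice canisters: loose upright steel cylinder with a flat wooden lid of the same diameter, fixed on, and a small wooden knob on top. Diameter 66 mm, 84 mm high to the lid's flat top, plus the knob (14 mm across, 12 mm high); about 250 g (up to a third more or less). Origin: centre of its underside; z up along its axis.
- bin_large: The large of three square open white plastic bins in the tray, fixed there, sides parallel to the tray's. Outside 90 mm square, inside 82 mm square, walls 4 mm thick, 24 mm high, floor 4 mm thick. Origin: centre of its underside, 6 mm above the counter, so its inner floor is 10 mm and its rim 30 mm above the counter; z up.
- can_medium: The medium of three spice canisters: loose upright steel cylinder with a flat wooden lid of the same diameter, fixed on, and a small wooden knob on top. Diameter 48 mm, 72 mm high to the lid's flat top, plus the knob (14 mm across, 12 mm high); about 160 g (up to a third more or less). Origin: centre of its underside; z up along its axis.
- bin_medium: The medium of three square open white plastic bins in the tray, fixed there, sides parallel to the tray's. Outside 72 mm square, inside 64 mm square, walls 4 mm thick, 24 mm high, floor 4 mm thick. Origin: centre of its underside, 6 mm above the counter, so its inner floor is 10 mm and its rim 30 mm above the counter; z up.
- can_small: The small of three spice canisters: loose upright steel cylinder with a flat wooden lid of the same diameter, fixed on, and a small wooden knob on top. Diameter 30 mm, 60 mm high to the lid's flat top, plus the knob (14 mm across, 12 mm high); about 80 g (up to a third more or less). Origin: centre of its underside; z up along its axis.
- bin_small: The small of three square open white plastic bins in the tray, fixed there, sides parallel to the tray's. Outside 54 mm square, inside 46 mm square, walls 4 mm thick, 24 mm high, floor 4 mm thick. Origin: centre of its underside, 6 mm above the counter, so its inner floor is 10 mm and its rim 30 mm above the counter; z up.
- mill: Look-alike, not a canister: pepper mill, steel cylinder 48 mm in diameter and 55 mm high, with a narrow wooden neck and a wooden ball head 44 mm across, 102 mm high in all. Origin: centre of its underside; z up. Stands loose.
- tumbler: Look-alike, not a canister: open, empty steel tumbler without a lid, rim diameter 60 mm, 75 mm high. Origin: centre of its underside; z up. Stands loose.

How it is judged:
At the end, for the whole second after the job is handed in: Each canister stands upright (within 0.1 rad), released and at rest on the floor of the bin of its own size (centres within 13.5 mm horizontally, which is anywhere inside the bin; underside within 4 mm of the bin's floor); the mill and the tumbler stand upright within 20 mm of where they began (horizontal distance between can_large and bin_large below 0.0135 m and z of can_large in the frame of bin_large between 0 and 0.008 m and angle between each of can_large, can_medium, can_small, mill, tumbler's own z axis and vertical below 0.1 rad and linear speed of each of can_large, can_medium, can_small below 0.02 m/s and angular speed of each of can_large, can_medium, can_small below 0.2 rad/s and horizontal distance between can_medium and bin_medium below 0.0135 m and z of can_medium in the frame of bin_medium between 0 and 0.008 m and horizontal distance between can_small and bin_small below 0.0135 m and z of can_small in the frame of bin_small between 0 and 0.008 m and distance of each of mill, tumbler from where it was at the start of the episode below 0.02 m); the robot touches nothing.
It fails at once if a canister is tipped over (more than 40 degrees) (angle between any of can_large, can_medium, can_small's own z axis and vertical above 0.7 rad).
It fails at once if a canister is dropped into a bin (falls in faster than 0.7 m/s) instead of set down (((horizontal distance between can_large and bin_large below 0.03 m or horizontal distance between can_large and bin_medium below 0.03 m or horizontal distance between can_large and bin_small below 0.03 m) and height (world z) of can_large below 0.036 m and linear speed of can_large above 0.7 m/s) or ((horizontal distance between can_medium and bin_large below 0.03 m or horizontal distance between can_medium and bin_medium below 0.03 m or horizontal distance between can_medium and bin_small below 0.03 m) and height (world z) of can_medium below 0.036 m and linear speed of can_medium above 0.7 m/s) or ((horizontal distance between can_small and bin_large below 0.03 m or horizontal distance between can_small and bin_medium below 0.03 m or horizontal distance between can_small and bin_small below 0.03 m) and height (world z) of can_small below 0.036 m and linear speed of can_small above 0.7 m/s)).
It fails at once if the mill is moved more than 25 mm (distance of mill from where it was at the start of the episode above 0.025 m).
It fails at once if the tumbler is moved more than 25 mm (distance of tumbler from where it was at the start of the episode above 0.025 m).
It also fails if it takes over 86 s, if anything falls off the work surface, if the arm or the gripper's body presses on something with over 40 N, if the wrist force passes 120 N, or if a joint passes its speed limit or range.

ROBOT

A 6-joint arm with a two-finger parallel gripper is mounted at the origin on the work surface. World frame = base frame: x ahead of the robot, y to its left, z up, the work surface at z = 0. Lengths are in m, angles in rad, forces in N, time in s.
With the tool pointing down it reaches from about 0.25 to 0.775 m from the base axis. Payload 4 kg.
Tool frame: the origin (TCP) lies on the mounting face of the last link; the fingertips stand 199 mm ahead of it and the grasp point (between the pads) lies 180 mm ahead of it; x points along the fingers, y is the direction in which the jaws open and shut, and the axes are right-handed (so a half turn about x gives the same grasp; the last joint's range is limited). The gripper opens to 94 mm and grips with 3 to 60 N. Pads are 16 mm wide; open, the fingers measure 119 mm over their backs; the gripper's body (75 mm by 177 mm) begins 78 mm behind the grasp point.
Start: joints at [1.176, 0.087, 1.371, -0, 1.684, -0.103], TCP at [0.158, 0.527, 0.405] pointing down, gripper open.
Joint ranges: [-3.1, 3.1], [-0.76, 2.03], [0.27, 2.55], [-1.08, 4.22], [0.17, 2.65], [-2.57, 2.57]. Speed limits (rad/s): [2.79, 2.79, 3.14, 3.14, 3.14, 3.14].

INTERFACE

Orientations are given as [roll, pitch, yaw] about the fixed x, y, z axes, in that order (R = Rz(yaw) Ry(pitch) Rx(roll)).
In Python, from bench import robot gives the robot as it stands. The module is installed in compiled form; this text tells all that it offers.
- The arm moves only by the shell command python3 -m pendant 'ROWS'. ROWS is a JSON object of lists of equal length, an entry for each row: "turn": the turn, a rotation vector about the world's x, y, z in rad, a list of three; "delta_pos": the shift along the world's x, y, z in cm, a list of three; "gripper": the finger opening in cm, from 0 to 9.4. In form: {"turn": [[ax, ay, az], ...], "delta_pos": [[dx, dy, dz], ...], "gripper": [gripper, ...]}. A call has 1 to 8 rows; each row shifts and turns the commanded pose from where the row before left it; what a row does not reach is not made up. A row lasts 1/8 s, in which the tool goes at most 62.5 mm and 10.7 degrees, less where a joint would pass 70% of its speed; a pose out of reach is approached as far as the arm can. A call with a gripper value outside its range is refused whole. The fingers move at their own pace and stop on an object; the grip force is fixed at half the most. Time passes only in rows, so rows that do not move let the fingers close. It gives the time, the measured TCP pose, the force and the opening at its end, in the units of the state.
- robot.get_obs(): the state, without advancing time (a new reading comes with each control period).
- robot.snapshot(name): name is "side" or "top" or "wrist"; returns (picture, depth): 420x560x3 uint8, red, green, blue; 420x560 float32, m along the optical axis (not along the pixel's ray), 0 where there is no reading.
- robot.camera_params(name): a dict with "vertical_fov" (degrees; the focal length in pixels is half the picture's height over the tangent of half this angle, whatever the lens; pixels are square), "cx", "cy" (the principal point, pixels), "k1" (the pictures are not rectified: a ray, as slopes to the right and down, at radius r is drawn at 1 + k1 r^2 times it, then the intrinsics apply), "R" (3x3) and "t" (3): a world point X has camera coordinates R X + t; the wrist camera has in their place "T_tool_cam" (4x4, takes a point from camera to tool coordinates, whose origin is the TCP and whose axes are the tool frame's). Camera axes: x right, y down, z forward; pixel columns grow to the right and rows downward; lengths in m; the calibration is good to about 2 mm. A picture is of the moment at which its call begins: read the wrist's pose just before it. camera_params takes no time and is no camera call.
- robot.close_job(): hands the job in, once; it reports no verdict.
The state is a dict: "time": time; "joint_positions": joint angles; "qvel": joint speeds; "joint_torque": joint torques, N m; "tool_pos": TCP position; "ee_rot": TCP orientation; "wrist_force": force on the tool from outside, world axes, zero at the start; "wrist_torque": the same for the moment, N m; "width": finger opening in m.
Only numpy, scipy, OpenCV 4.12 (cv2) and the standard library are available. Lean on these libraries where they do the work, as an engineer would, in place of code of your own. Each camera call takes 0.05 s, during which the arm holds its last target. There are 200 camera calls.

## Working session

There is one attempt and no reset: what is moved stays moved. The work goes in short steps, Python scripts to look and compute and a shell command to move; the robot and the scene stay as the last step left them, time stands still between calls to the robot, and variables do not carry over. Pictures are saved under pics/ and viewed, and the job is handed in when it is done.

```bash
mkdir -p pics; cat > h.py <<'E'
import numpy as np, cv2
from bench import robot
from scipy.spatial.transform import Rotation as Ro
def cam(name):
    p=robot.camera_params(name)
    f=210/np.tan(np.radians(p['vertical_fov'])/2)
    if name=='wrist':
        o=robot.get_obs(); T=np.eye(4); T[:3,:3]=Ro.from_euler('xyz',o['ee_rot']).as_matrix(); T[:3,3]=o['tool_pos']
        M=T@np.array(p['T_tool_cam']); Rwc=M[:3,:3]; c=M[:3,3]
    else:
        R=np.array(p['R']); Rwc=R.T; c=-R.T@np.array(p['t'])
    return dict(f=f,cx=p['cx'],cy=p['cy'],k=p['k1'],R=Rwc,c=c)
def shot(name,fn=None):
    C=cam(name); im,d=robot.snapshot(name)
    if fn: cv2.imwrite('pics/'+fn+'.png',im[:,:,::-1])
    return C,im,d
def rays(C,uv):
    uv=np.atleast_2d(np.array(uv,float)); K=np.array([[C['f'],0,C['cx']],[0,C['f'],C['cy']],[0,0,1]])
    s=cv2.undistortPoints(uv[:,None],K,np.array([C['k'],0,0,0,0.]))[:,0]
    return np.c_[s,np.ones(len(s))]@C['R'].T
def onplane(C,uv,z):
    r=rays(C,uv); return C['c']+r*((z-C['c'][2])/r[:,2])[:,None]
def cloud(C,d):
    v,u=np.nonzero(d>0); return np.c_[u,v], C['c']+rays(C,np.c_[u,v])*d[v,u][:,None]
E
python3 - <<'E'
from h import *
o=robot.get_obs(); print(o)
for n in ['side','top','wrist']:
    C,im,d=shot(n,n+'0'); print(n,C['c'].round(3),C['f'],(d>0).mean(), C['R'].round(2).tolist())
    np.savez('pics/'+n+'0.npz',im=im,d=d)
E
```

```text
{'time': 0.0, 'joint_positions': array([ 1.17589552e+00,  8.79544388e-02,  1.37224611e+00,  1.24924713e-05,
        1.68356148e+00, -1.03133170e-01]), 'qvel': array([ 0.00052072, -0.00205503, -0.00050353,  0.00046999, -0.00227074,
        0.00177318]), 'joint_torque': array([-2.43894010e-04, -3.40191829e+01, -3.02423358e+01,  7.16190669e-02,
        3.30886873e-02, -1.97629179e-04]), 'tool_pos': array([0.15818408, 0.52665068, 0.40350813]), 'ee_rot': array([-1.67965281,  1.56862691, -1.97141905]), 'wrist_force': array([ 0.36267756, -0.54115012,  0.12841849]), 'wrist_torque': array([ 0.02960431,  0.02615067, -0.02332704]), 'width': 0.0941599296066387}
side [ 0.018 -0.664  0.543] 472.4866123695442 0.9962117346938776 [[0.79, -0.31, 0.53], [-0.61, -0.43, 0.67], [0.02, -0.85, -0.53]]
top [ 0.36  -0.016  1.422] 523.7564287061433 0.9959013605442177 [[-0.01, -0.99, 0.12], [-1.0, 0.01, -0.0], [0.0, -0.12, -0.99]]
wrist [0.08  0.549 0.384] 360.33306256193947 0.9957950680272109 [[0.29, 0.92, 0.27], [0.96, -0.28, -0.08], [-0.0, 0.28, -0.96]]
```

View pics/top0.png

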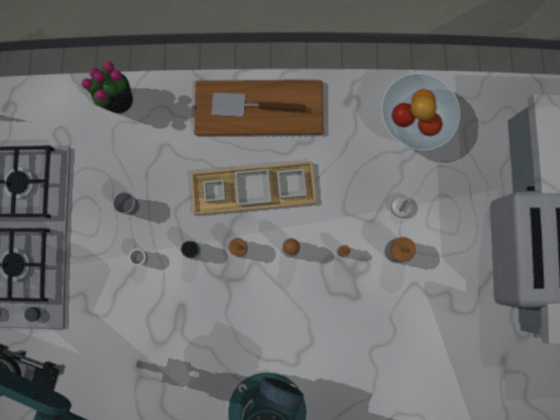

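View pics/side0.png

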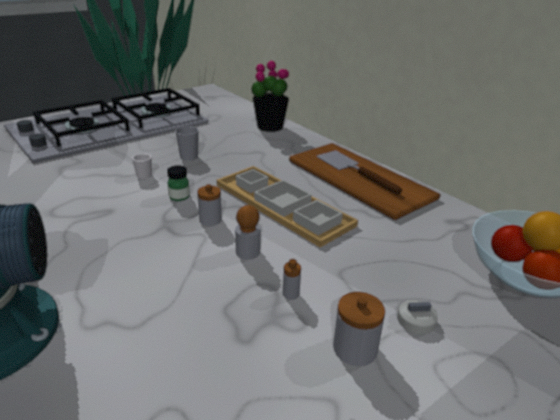

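```bash
python3 - <<'E'
from h import *
o=robot.get_obs(); print(Ro.from_euler('xyz',o['ee_rot']).as_matrix().round(3).tolist())
z=np.load('pics/top0.npz'); im=z['im'];d=z['d'];C=cam('top')
hsv=cv2.cvtColor(im,cv2.COLOR_RGB2HSV)
m=((hsv[...,0]<16)&(hsv[...,1]>120)&(hsv[...,2]>60)).astype(np.uint8); m[:225]=0;m[290:]=0
n,l,s,c=cv2.connectedComponentsWithStats(m)
for i in range(1,n):
    if s[i,4]>20:
        for h in (.06,.072,.084): print(c[i].round(1),s[i,2:].tolist(),h,onplane(C,c[i],h)[0].round(4))
uv,P=cloud(C,d)
q=(uv[:,0]>180)&(uv[:,0]<325)&(uv[:,1]>155)&(uv[:,1]<222)
t=hsv[uv[:,1],uv[:,0]]
w=q&(t[:,1]>70)&(t[:,0]<30)
mm=np.zeros(d.shape,np.uint8); mm[uv[w,1],uv[w,0]]=255; mm=cv2.morphologyEx(mm,cv2.MORPH_OPEN,np.ones((2,2)))
cs,_=cv2.findContours(mm,0,2); k=max(cs,key=cv2.contourArea)
X=onplane(C,k[:,0],.016); r=cv2.minAreaRect((X[:,:2]*1000).astype(np.float32)); print(r)
# depth silhouettes
for nm,(u,v) in dict(med=(238,247),mill=(291,247),small=(344,251),large=(403,250)).items():
    a=(abs(uv[:,0]-u)<22)&(abs(uv[:,1]-v)<22); 
    print(nm,np.sort(P[a,2])[-10:].round(3))
    top=a&(P[:,2]>.045)&(P[:,2]<.12); print(P[top].mean(0).round(4),np.ptp(P[top],0).round(3))
b=im[150:225,180:330]; cv2.imwrite('pics/bz.png',cv2.resize(b,None,fx=5,fy=5,interpolation=3)[:,:,::-1])
E
```

```text
[[-0.001, 0.288, 0.958], [-0.002, 0.958, -0.288], [-1.0, -0.002, -0.0]]
[237.2 246.5] [17, 16, 214] 0.06 [0.4378 0.0753 0.06  ]
[237.2 246.5] [17, 16, 214] 0.072 [0.4371 0.0744 0.072 ]
[237.2 246.5] [17, 16, 214] 0.084 [0.4364 0.0736 0.084 ]
[290.8 246.4] [15, 15, 168] 0.06 [ 0.4374 -0.0641  0.06  ]
[290.8 246.4] [15, 15, 168] 0.072 [ 0.4368 -0.0636  0.072 ]
[290.8 246.4] [15, 15, 168] 0.084 [ 0.4361 -0.0632  0.084 ]
[402.6 249.2] [24, 23, 440] 0.06 [ 0.4277 -0.3577  0.06  ]
[402.6 249.2] [24, 23, 440] 0.072 [ 0.4271 -0.3547  0.072 ]
[402.6 249.2] [24, 23, 440] 0.084 [ 0.4265 -0.3516  0.084 ]
[343.9 250.2] [9, 10, 69] 0.06 [ 0.4263 -0.2026  0.06  ]
[343.9 250.2] [9, 10, 69] 0.072 [ 0.4258 -0.2009  0.072 ]
[343.9 250.2] [9, 10, 69] 0.084 [ 0.4252 -0.1993  0.084 ]
((597.377685546875, 34.02058410644531), (116.3927993774414, 333.0157165527344), 4.920102596282959)
med [0.083 0.084 0.084 0.084 0.085 0.085 0.086 0.086 0.087 0.089]
[0.4361 0.0741 0.0724] [0.046 0.047 0.042]
mill [0.102 0.103 0.103 0.103 0.103 0.104 0.104 0.104 0.104 0.107]
[ 0.4333 -0.0627  0.09  ] [0.045 0.044 0.058]
small [0.072 0.072 0.072 0.073 0.073 0.073 0.073 0.073 0.073 0.075]
[ 0.4253 -0.2037  0.0618] [0.029 0.029 0.029]
large [0.095 0.096 0.096 0.097 0.097 0.097 0.097 0.097 0.099 0.101]
[ 0.4262 -0.3497  0.0821] [0.062 0.066 0.056]
```

View pics/bz.png

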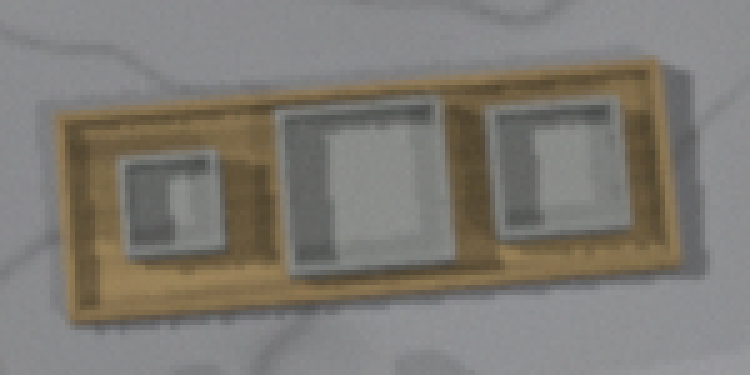

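View pics/wrist0.png

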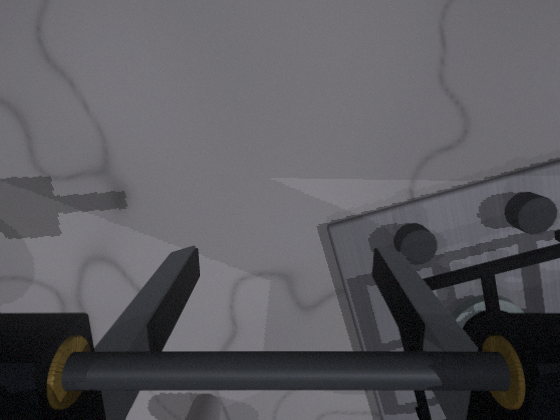

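```bash
python3 -m pendant '{"turn":[[0,0,-0.119],[0,0,-0.119],[0,0,-0.119],[0,0,-0.119],[0,0,-0.119],[0,0,-0.119],[0,0,-0.119],[0,0,-0.119]],"delta_pos":[[2.79,-4.52,0],[2.79,-4.52,0],[2.79,-4.52,0],[2.79,-4.52,0],[2.79,-4.52,0],[2.79,-4.52,0],[2.79,-4.52,0],[2.79,-4.52,0]],"gripper":[9.4,9.4,9.4,9.4,9.4,9.4,9.4,9.4]}'
python3 -m pendant '{"turn":[[0,0,-0.119],[0,0,-0.119],[0,0,0],[0,0,0]],"delta_pos":[[2.79,-4.52,0],[2.79,-4.52,0],[0,0,0],[0,0,0]],"gripper":[9.4,9.4,9.4,9.4]}'
cat > st.py <<'E'
from h import *
import sys
o=robot.get_obs();R=Ro.from_euler('xyz',o['ee_rot']).as_matrix()
g=o['tool_pos']+.18*R[:,0]
print('t',round(o['time'],2),'tcp',o['tool_pos'].round(4),'grasp',g.round(4),'jaw deg',np.degrees(np.arctan2(R[1,1],R[0,1])).round(2),'x',R[:,0].round(4),'w',round(o['width'],4),'F',o['wrist_force'].round(1))
if len(sys.argv)>1:
    C,im,d=shot('wrist',sys.argv[1]); np.savez('pics/'+sys.argv[1]+'.npz',im=im,d=d)
    uv,P=cloud(C,d); zs=[float(a) for a in sys.argv[2:]]
    # tops of cans: orange lid mask
    hsv=cv2.cvtColor(im,cv2.COLOR_RGB2HSV)
    m=((hsv[...,0]<18)&(hsv[...,1]>110)&(hsv[...,2]>40)).astype(np.uint8)
    n,l,s,c=cv2.connectedComponentsWithStats(m)
    for i in range(1,n):
        if s[i,4]>150: 
            q=l[uv[:,1],uv[:,0]]==i; A=P[q]
            print(c[i].round(0),s[i,2:].tolist(),'mean',A.mean(0).round(4),'ctr',((A.max(0)+A.min(0))/2).round(4),'size',np.ptp(A,0).round(3))
E
python3 st.py w1
```

```text
time: 1.15
tool_pos: [0.3819, 0.1635, 0.4045]
ee_rot: [1.756, 1.57, 0.509]
wrist_force: [0.1, 0.3, -0.7]
width: 0.0944
time: 1.65
tool_pos: [0.437, 0.0749, 0.4043]
ee_rot: [-2.175, 1.57, 2.627]
wrist_force: [0.4, -0.1, 0.4]
width: 0.0943
t 1.65 tcp [0.437  0.0749 0.4043] grasp [0.4369 0.075  0.2243] jaw deg 5.12 x [-1.e-03  6.e-04 -1.e+00] w 0.0943 F [ 0.4 -0.1  0.4]
[286. 198.] [51, 52, 1809] mean [0.4368 0.0759 0.0733] ctr [0.4367 0.0739 0.0756] size [0.045 0.046 0.021]
[554. 299.] [14, 38, 316] mean [ 0.7524 -0.0293  0.0156] ctr [ 0.7544 -0.0245  0.0155] size [0.013 0.047 0.009]
[272. 336.] [43, 39, 1151] mean [ 0.4348 -0.0534  0.0917] ctr [ 0.4353 -0.0568  0.0791] size [0.041 0.027 0.048]
```

View pics/w1.png

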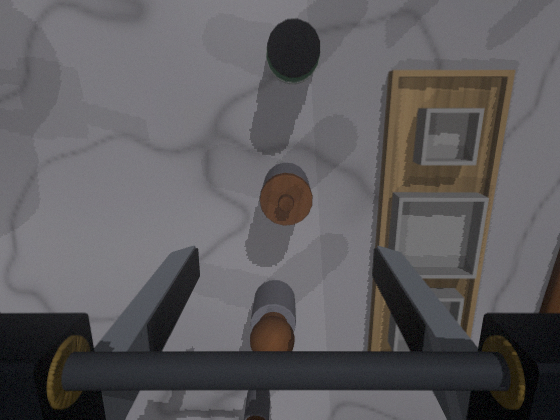

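```bash
python3 - <<'E'
from h import *
C=cam('wrist')
print(onplane(C,[[450.7,136.7],[437.5,235.5]],.030).round(4))
E
python3 -m pendant '{"turn":[[0,0,0],[0,0,0],[0,0,0],[0,0,0],[0,0,0],[0,0,0],[0,0,0],[0,0,0]],"delta_pos":[[0,0,-5],[0,0,-5],[0,0,-4],[0,0,-2.4],[0,0,-1],[0,0,0],[0,0,0],[0,0,0]],"gripper":[9.4,9.4,9.4,9.4,9.4,9.4,4.4,4.4]}'
python3 st.py
python3 -m pendant '{"turn":[[0,0,0],[0,0,0],[0,0,0],[0,0,0]],"delta_pos":[[0,0,0],[0,0,0],[0,0,0],[0,0,0]],"gripper":[4.4,4.4,4.4,4.4]}'
python3 st.py w2
```

```text
[[0.5902 0.1404 0.03  ]
 [0.5985 0.0393 0.03  ]]
time: 2.7
tool_pos: [0.4377, 0.0749, 0.232]
ee_rot: [1.544, 1.568, 0.062]
wrist_force: [0.1, -0.6, -0.2]
width: 0.0775
t 2.7 tcp [0.4377 0.0749 0.232 ] grasp [0.4382 0.0749 0.052 ] jaw deg 5.11 x [ 2.7e-03  2.0e-04 -1.0e+00] w 0.0775 F [ 0.1 -0.6 -0.2]
time: 3.2
tool_pos: [0.4372, 0.0747, 0.2308]
ee_rot: [1.079, 1.571, -0.403]
wrist_force: [0.1, 0.3, 0.5]
width: 0.0471
t 3.2 tcp [0.4372 0.0747 0.2308] grasp [0.4373 0.0747 0.0508] jaw deg 5.09 x [ 1.e-04 -0.e+00 -1.e+00] w 0.0471 F [0.1 0.3 0.5]
[286. 296.] [108, 104, 8644] mean [0.437  0.0769 0.0733] ctr [0.4371 0.0737 0.0736] size [0.047 0.048 0.025]
```

View pics/w2.png

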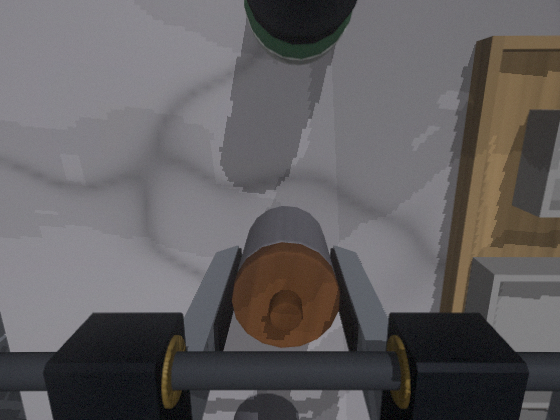

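```bash
python3 -m pendant '{"turn":[[0,0,0],[0,0,0],[0,0,0],[0,0,0],[0,0,0],[0,0,0],[0,0,0],[0,0,0]],"delta_pos":[[0,0,2],[0,0,5],[0,0,6],[3,-2,0],[4,-3.5,0],[4,-3.5,0],[4,-3.5,0],[2,-2,0]],"gripper":[4.4,4.4,4.4,4.4,4.4,4.4,4.4,4.4]}'
python3 -m pendant '{"turn":[[0,0,0],[0,0,0],[0,0,0]],"delta_pos":[[0,0,0],[0,0,0],[0,0,0]],"gripper":[4.4,4.4,4.4]}'
python3 st.py w3
python3 - <<'E'
from h import *
shot('top','top3')
E
```

```text
time: 4.25
tool_pos: [0.6087, -0.0722, 0.3592]
ee_rot: [-1.757, 1.569, 3.043]
wrist_force: [0.4, 1.0, -1.0]
width: 0.0476
time: 4.62
tool_pos: [0.6066, -0.0692, 0.3609]
ee_rot: [-2.954, 1.571, 1.849]
wrist_force: [0.5, -0.7, -0.4]
width: 0.048
t 4.62 tcp [ 0.6066 -0.0692  0.3609] grasp [ 0.6065 -0.0692  0.1809] jaw deg 5.17 x [-1.e-04  3.e-04 -1.e+00] w 0.048 F [ 0.5 -0.7 -0.4]
[502. 168.] [139, 306, 30335] mean [ 0.7975 -0.0313  0.0195] ctr [ 0.8197 -0.0251  0.0257] size [0.141 0.268 0.029]
[ 50. 189.] [61, 56, 2402] mean [ 0.4407 -0.0595  0.0958] ctr [ 0.4383 -0.0624  0.0895] size [0.036 0.037 0.029]
[286. 295.] [108, 104, 8710] mean [ 0.6062 -0.0669  0.2033] ctr [ 0.6063 -0.0699  0.2039] size [0.047 0.047 0.024]
[ 69. 329.] [28, 31, 368] mean [ 0.424  -0.197   0.0622] ctr [ 0.4847 -0.1257  0.1595] size [0.144 0.169 0.218]
```

View pics/w3.png

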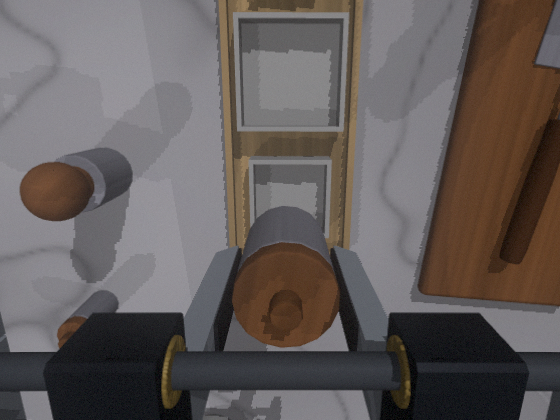

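```bash
python3 - <<'E'
from h import *
C=cam('wrist')
L=onplane(C,[[234,14],[348,12],[345,131],[236,132]],.030); print(L.round(4),L.mean(0).round(4))
M=onplane(C,[[249,158],[332,156]],.030); print(M.round(4)); t=np.radians(4.92)
print('med ctr',M.mean(0)[:2]+.036*np.array([np.sin(t),-np.cos(t)]))
E
```

```text
[[ 0.5532  0.0745  0.03  ]
 [ 0.641   0.0837  0.03  ]
 [ 0.651  -0.0058  0.03  ]
 [ 0.5592 -0.0149  0.03  ]] [0.6011 0.0344 0.03  ]
[[ 0.5715 -0.0358  0.03  ]
 [ 0.6427 -0.0277  0.03  ]]
med ctr [ 0.61018904 -0.0676523 ]
```

```bash
python3 -m pendant '{"turn":[[0,0,0],[0,0,0],[0,0,0],[0,0,0],[0,0,0],[0,0,0],[0,0,0],[0,0,0]],"delta_pos":[[0.3,0.1,-3],[0,0,-3],[0,0,-2],[0,0,-1],[0,0,-0.5],[0,0,-0.5],[0,0,0],[0,0,0]],"gripper":[4.4,4.4,4.4,4.4,4.4,4.4,4.4,4.4]}'
python3 st.py w4
```

```text
time: 5.72
tool_pos: [0.6104, -0.0693, 0.2614]
ee_rot: [1.32, 1.57, -0.162]
wrist_force: [0.4, 0.4, -2.5]
width: 0.0475
t 5.72 tcp [ 0.6104 -0.0693  0.2614] grasp [ 0.6106 -0.0694  0.0814] jaw deg 5.09 x [ 1.3e-03 -2.0e-04 -1.0e+00] w 0.0475 F [ 0.4  0.4 -2.5]
[530. 225.] [93, 352, 16228] mean [ 0.7692 -0.0542  0.0176] ctr [ 0.7342 -0.0325  0.0914] size [0.163 0.227 0.175]
[286. 295.] [108, 104, 8782] mean [ 0.6101 -0.067   0.1037] ctr [ 0.6065 -0.0895  0.0667] size [0.055 0.086 0.1  ]
```

View pics/w4.png

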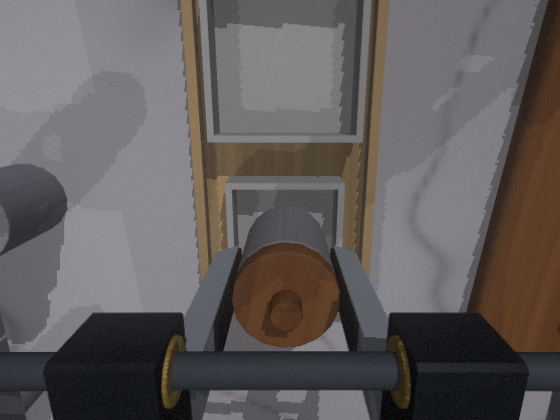

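```bash
python3 - <<'E'
from h import *
C=cam('wrist')
M=onplane(C,[[226,179],[345,178]],.030); print(M.round(4)); t=np.radians(4.92)
print('med ctr',M.mean(0)[:2]+.036*np.array([np.sin(t),-np.cos(t)]))
E
python3 -m pendant '{"turn":[[0,0,0],[0,0,0],[0,0,0],[0,0,0],[0,0,0],[0,0,0]],"delta_pos":[[0,0,-0.8],[0,0,-0.5],[0,0,-0.4],[0,0,-0.3],[0,0,0],[0,0,0]],"gripper":[4.4,4.4,4.4,4.4,4.4,4.4]}'
python3 st.py
```

```text
[[ 0.5714 -0.0345  0.03  ]
 [ 0.6421 -0.0276  0.03  ]]
med ctr [ 0.60985211 -0.06692822]
time: 6.52
tool_pos: [0.6103, -0.0693, 0.2408]
ee_rot: [1.23, 1.57, -0.252]
wrist_force: [-0.8, -0.8, 1.4]
width: 0.0478
t 6.53 tcp [ 0.6103 -0.0693  0.2408] grasp [ 0.6103 -0.0693  0.0608] jaw deg 5.1 x [ 3.e-04 -1.e-04 -1.e+00] w 0.0478 F [-0.8 -0.8  1.4]
```

```bash
python3 -m pendant '{"turn":[[0,0,0],[0,0,0],[0,0,0],[0,0,0],[0,0,0],[0,0,0]],"delta_pos":[[0,0,0],[0,0,0],[0,0,0],[0,0,2],[0,0,5],[0,0,5]],"gripper":[8,8,8,8,8,8]}'
python3 -m pendant '{"turn":[[0,0,0],[0,0,0],[0,0,0],[0,0,0],[0,0,0],[0,0,0],[0,0,0],[0,0,0]],"delta_pos":[[0,0,2],[-3.4,-2.3,0],[-5,-3.5,0],[-5,-3.5,0],[-3,-2.5,0],[-2,-1.5,0],[0,0,0],[0,0,0]],"gripper":[8,8,8,8,8,8,8,8]}'
python3 st.py w5
python3 - <<'E'
from h import *
shot('side','side5')
E
```

```text
time: 7.28
tool_pos: [0.61, -0.0692, 0.3633]
ee_rot: [1.3, 1.57, -0.182]
wrist_force: [0.3, -0.3, 0.5]
width: 0.0797
time: 8.28
tool_pos: [0.4266, -0.2019, 0.3817]
ee_rot: [1.27, 1.569, -0.212]
wrist_force: [0.4, 0.5, 0.7]
width: 0.0799
t 8.28 tcp [ 0.4266 -0.2019  0.3817] grasp [ 0.427  -0.202   0.2017] jaw deg 5.11 x [ 2.e-03 -4.e-04 -1.e+00] w 0.0799 F [0.4 0.5 0.7]
[317.  19.] [58, 47, 2016] mean [ 0.4356 -0.0662  0.0983] ctr [ 0.4355 -0.0668  0.0954] size [0.039 0.031 0.017]
[543.  56.] [36, 73, 1942] mean [ 0.6001 -0.0728  0.0817] ctr [ 0.6258 -0.0713  0.0485] size [0.079 0.046 0.083]
[285. 202.] [32, 31, 391] mean [ 0.4266 -0.2024  0.0604] ctr [ 0.4259 -0.2051  0.0655] size [0.027 0.027 0.015]
[268. 343.] [59, 19, 724] mean [ 0.4219 -0.329   0.0829] ctr [ 0.4234 -0.3302  0.0801] size [0.052 0.017 0.011]
[270. 392.] [43, 7, 204] mean [ 0.4278 -0.3818  0.0841] ctr [ 0.4277 -0.3822  0.0841] size [0.039 0.011 0.003]
```

View pics/w5.png

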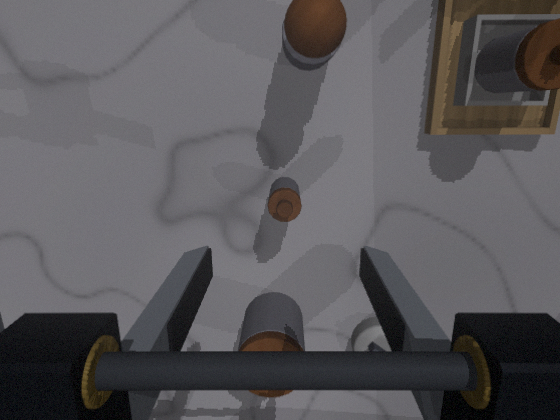

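View pics/side5.png

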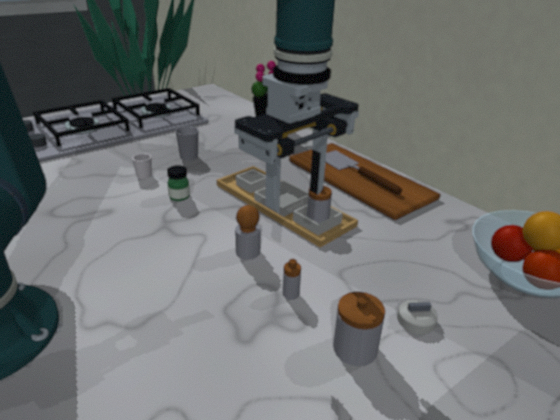

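```bash
python3 -m pendant '{"turn":[[0,0,0],[0,0,0],[0,0,0],[0,0,0],[0,0,0],[0,0,0],[0,0,0],[0,0,0]],"delta_pos":[[0,-0.1,-5],[0,0,-5],[0,0,-3],[0,0,-1.5],[0,0,-1],[0,0,0],[0,0,0],[0,0,0]],"gripper":[8,8,8,8,8,8,2.5,2.5]}'
python3 -m pendant '{"turn":[[0,0,0],[0,0,0],[0,0,0],[0,0,0],[0,0,0]],"delta_pos":[[0,0,0],[0,0,0],[0,0,0],[0,0,0],[0,0,0]],"gripper":[2.5,2.5,2.5,2.5,2.5]}'
python3 st.py w6
```

```text
time: 9.38
tool_pos: [0.4266, -0.2035, 0.2269]
ee_rot: [0.938, 1.568, -0.544]
wrist_force: [-0.6, -0.0, 0.8]
width: 0.0634
time: 10.0
tool_pos: [0.4262, -0.2033, 0.2257]
ee_rot: [1.467, 1.571, -0.014]
wrist_force: [-0.3, -0.8, 0.2]
width: 0.0294
t 10.0 tcp [ 0.4262 -0.2033  0.2257] grasp [ 0.4262 -0.2033  0.0457] jaw deg 5.1 x [ 0. -0. -1.] w 0.0294 F [-0.3 -0.8  0.2]
[286. 292.] [64, 66, 3071] mean [ 0.426  -0.2019  0.063 ] ctr [ 0.4261 -0.2056  0.0619] size [0.029 0.03  0.024]
```

View pics/w6.png

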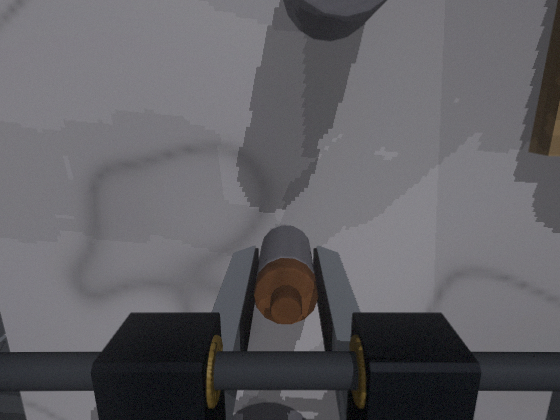

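```bash
python3 -m pendant '{"turn":[[0,0,0],[0,0,0],[0,0,0],[0,0,0],[0,0,0],[0,0,0],[0,0,0],[0,0,0]],"delta_pos":[[0,0,2],[0,0,5],[0,0,5],[1.5,2.2,2],[2.5,5,0],[2.5,5,0],[2.5,5,0],[2.5,5,0]],"gripper":[2.5,2.5,2.5,2.5,2.5,2.5,2.5,2.5]}'
python3 -m pendant '{"turn":[[0,0,0],[0,0,0],[0,0,0],[0,0,0],[0,0,0],[0,0,0],[0,0,0],[0,0,0]],"delta_pos":[[2.5,5,0],[1.5,4,0],[1,3,0],[0,0,-3],[0,0,-2],[0,0,0],[0,0,0],[0,0,0]],"gripper":[2.5,2.5,2.5,2.5,2.5,2.5,2.5,2.5]}'
python3 st.py w7
```

```text
time: 11.05
tool_pos: [0.5417, 0.0205, 0.3655]
ee_rot: [0.16, 1.571, -1.322]
wrist_force: [-0.3, -0.4, -1.3]
width: 0.0295
time: 12.05
tool_pos: [0.5916, 0.1386, 0.3173]
ee_rot: [1.621, 1.568, 0.139]
wrist_force: [-0.3, -0.3, -1.2]
width: 0.0294
t 12.05 tcp [0.5916 0.1386 0.3173] grasp [0.592  0.1387 0.1373] jaw deg 5.08 x [ 2.7e-03  4.0e-04 -1.0e+00] w 0.0294 F [-0.3 -0.3 -1.2]
[507. 255.] [113, 201, 14475] mean [0.7797 0.1125 0.0178] ctr [0.7311 0.1093 0.119 ] size [0.211 0.179 0.228]
[286. 291.] [64, 66, 3212] mean [0.5917 0.1402 0.1543] ctr [0.5918 0.1368 0.1534] size [0.029 0.029 0.024]
[492. 404.] [43, 29, 997] mean [ 0.8052 -0.0374  0.0179] ctr [ 0.8058 -0.0381  0.0175] size [0.035 0.036 0.004]
[537. 406.] [33, 29, 669] mean [ 0.8355 -0.0236  0.0301] ctr [0.7532 0.0566 0.1245] size [0.212 0.216 0.217]
```

View pics/w7.png

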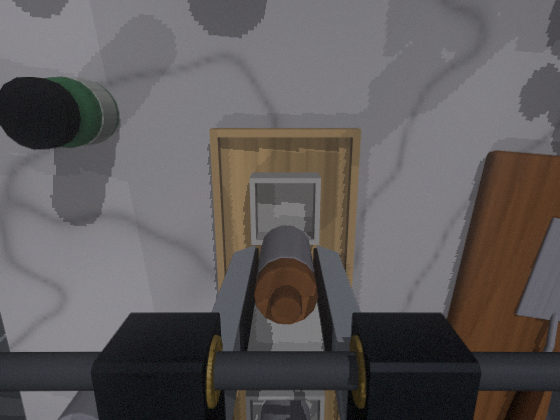

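```bash
python3 - <<'E'
from h import *
C=cam('wrist')
M=onplane(C,[[250,176],[321,174],[319,245],[251,246]],.030); print(M.round(4),M.mean(0).round(4))
E
python3 -m pendant '{"turn":[[0,0,0],[0,0,0],[0,0,0],[0,0,0],[0,0,0],[0,0,0]],"delta_pos":[[0,0,-3],[0,0,-1.5],[0,0,-1],[0,0,-0.2],[0,0,0],[0,0,0]],"gripper":[2.5,2.5,2.5,2.5,2.5,2.5]}'
python3 st.py w8
```

```text
[[0.5624 0.1655 0.03  ]
 [0.6155 0.1717 0.03  ]
 [0.6205 0.1147 0.03  ]
 [0.5667 0.1091 0.03  ]] [0.5913 0.1402 0.03  ]
time: 12.85
tool_pos: [0.5915, 0.1388, 0.2597]
ee_rot: [1.618, 1.569, 0.137]
wrist_force: [-0.9, 0.2, 0.2]
width: 0.0296
t 12.85 tcp [0.5915 0.1388 0.2597] grasp [0.5918 0.1389 0.0797] jaw deg 5.1 x [ 1.9e-03  3.0e-04 -1.0e+00] w 0.0296 F [-0.9  0.2  0.2]
[534. 281.] [77, 190, 8171] mean [0.7626 0.1181 0.0172] ctr [0.7716 0.1264 0.0123] size [0.047 0.145 0.017]
[286. 291.] [64, 66, 3262] mean [0.5914 0.1404 0.0967] ctr [0.5916 0.1367 0.0957] size [0.029 0.029 0.024]
[512. 405.] [79, 29, 2104] mean [0.774  0.0167 0.0179] ctr [0.7246 0.0808 0.0937] size [0.155 0.167 0.163]
```

View pics/w8.png

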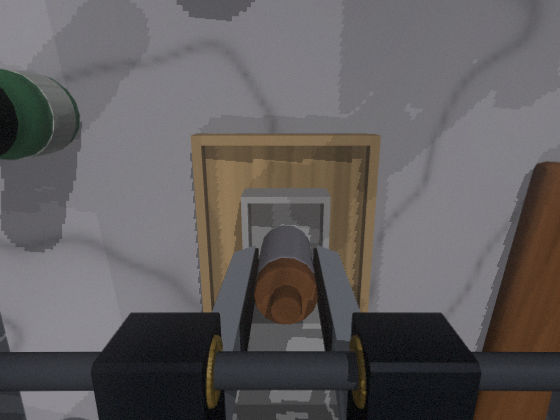

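```bash
python3 -m pendant '{"turn":[[0,0,0],[0,0,0],[0,0,0],[0,0,0],[0,0,0],[0,0,0],[0,0,0]],"delta_pos":[[0,0.1,-0.8],[0,0,-0.6],[0,0,-0.5],[0,0,-0.3],[0,0,-0.2],[0,0,0],[0,0,0]],"gripper":[2.5,2.5,2.5,2.5,2.5,2.5,2.5]}'
python3 st.py
python3 -m pendant '{"turn":[[0,0,0],[0,0,0],[0,0,0],[0,0,0]],"delta_pos":[[0,0,0],[0,0,0],[0,0,0],[0,0,0]],"gripper":[6,6,6,6]}'
```

```text
time: 13.78
tool_pos: [0.5912, 0.1397, 0.2357]
ee_rot: [1.362, 1.57, -0.119]
wrist_force: [-2.8, -1.2, 6.3]
width: 0.0292
t 13.78 tcp [0.5912 0.1397 0.2357] grasp [0.5912 0.1397 0.0557] jaw deg 5.1 x [ 4.e-04 -0.e+00 -1.e+00] w 0.0292 F [-2.8 -1.2  6.3]
time: 14.28
tool_pos: [0.5912, 0.1398, 0.2344]
ee_rot: [-1.661, 1.571, 3.141]
wrist_force: [-0.8, 0.6, -0.5]
width: 0.06
```

```bash
python3 -m pendant '{"turn":[[0,0,0],[0,0,0],[0,0,0],[0,0,0],[0,0,0],[0,0,0],[0,0,0],[0,0,0]],"delta_pos":[[0,0,3],[0,0,5],[0,0,5],[-1,-3,3.5],[-2,-5.5,0],[-2,-5.5,0],[-2,-5.5,0],[-2,-5.5,0]],"gripper":[6,6,6,6,9.4,9.4,9.4,9.4]}'
python3 -m pendant '{"turn":[[0,0,0],[0,0,0],[0,0,0],[0,0,0],[0,0,0],[0,0,0],[0,0,0],[0,0,0]],"delta_pos":[[-2,-5.5,0],[-2,-5.5,0],[-1.5,-5.5,0],[-1,-4,0],[-1,-3.6,0],[0,0,0],[0,0,0],[0,0,0]],"gripper":[9.4,9.4,9.4,9.4,9.4,9.4,9.4,9.4]}'
python3 st.py w9
```

```text
time: 15.28
tool_pos: [0.5003, -0.1118, 0.3998]
ee_rot: [1.103, 1.57, -0.379]
wrist_force: [-0.1, -0.4, 0.1]
width: 0.0937
time: 16.27
tool_pos: [0.4267, -0.3501, 0.3999]
ee_rot: [1.93, 1.57, 0.45]
wrist_force: [0.5, -0.8, 0.5]
width: 0.0938
t 16.27 tcp [ 0.4267 -0.3501  0.3999] grasp [ 0.4267 -0.3501  0.2199] jaw deg 5.19 x [ 4.e-04  2.e-04 -1.e+00] w 0.0938 F [ 0.5 -0.8  0.5]
[285. 207.] [75, 75, 4167] mean [ 0.4262 -0.3536  0.0848] ctr [ 0.4264 -0.355   0.0877] size [0.064 0.065 0.02 ]
```

View pics/w9.png

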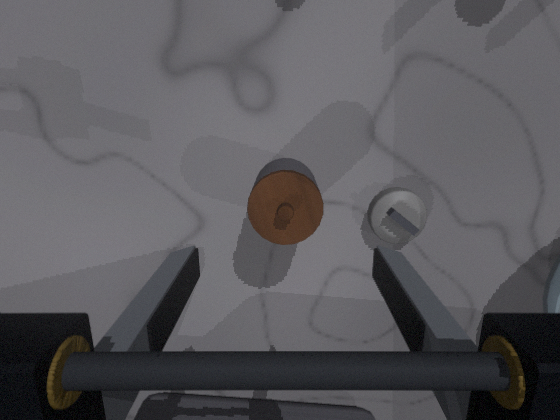

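```bash
python3 -m pendant '{"turn":[[0,0,0],[0,0,0],[0,0,0],[0,0,0],[0,0,0],[0,0,0],[0,0,0],[0,0,0]],"delta_pos":[[0,-0.3,-5],[0,0,-5],[0,0,-3],[0,0,-2],[0,0,-1],[0,0,0],[0,0,0],[0,0,0]],"gripper":[9.4,9.4,9.4,9.4,9.4,9.4,6,6]}'
python3 -m pendant '{"turn":[[0,0,0],[0,0,0],[0,0,0],[0,0,0]],"delta_pos":[[0,0,0],[0,0,0],[0,0,0],[0,0,0]],"gripper":[6,6,6,6]}'
python3 st.py w10
```

```text
time: 17.32
tool_pos: [0.4265, -0.3545, 0.241]
ee_rot: [0.718, 1.568, -0.764]
wrist_force: [-0.3, 0.3, -0.3]
width: 0.0777
time: 17.82
tool_pos: [0.4264, -0.3544, 0.2404]
ee_rot: [0.77, 1.569, -0.711]
wrist_force: [0.1, 1.0, 3.9]
width: 0.0658
t 17.82 tcp [ 0.4264 -0.3544  0.2404] grasp [ 0.4266 -0.3546  0.0604] jaw deg 5.1 x [ 1.e-03 -9.e-04 -1.e+00] w 0.0658 F [0.1 1.  3.9]
[286. 292.] [152, 127, 15588] mean [ 0.4259 -0.3498  0.0849] ctr [ 0.4265 -0.3515  0.0861] size [0.065 0.059 0.024]
```

View pics/w10.png

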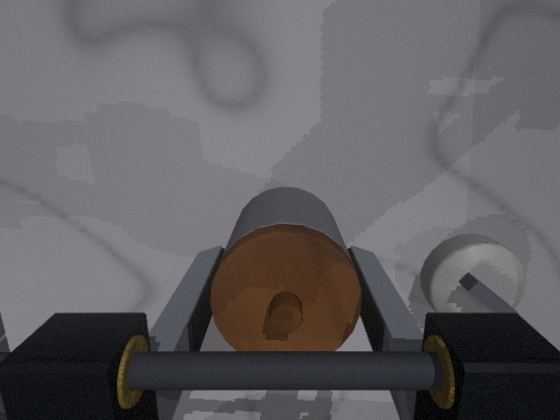

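```bash
python3 -m pendant '{"turn":[[0,0,0],[0,0,0],[0,0,0],[0,0,0],[0,0,0],[0,0,0],[0,0,0],[0,0,0]],"delta_pos":[[0,0,1],[0,0,3],[0,0,5],[0,0,5],[1.4,2.8,2],[2,5,0],[2.5,5,0],[2.5,5,0]],"gripper":[6,6,6,6,6,6,6,6]}'
python3 -m pendant '{"turn":[[0,0,0],[0,0,0],[0,0,0],[0,0,0],[0,0,0],[0,0,0],[0,0,0],[0,0,0]],"delta_pos":[[2.5,5,0],[2.5,5,0],[2,5,0],[1,4,0],[1,2,0],[0,0,-2],[0,0,0],[0,0,0]],"gripper":[6,6,6,6,6,6,6,6]}'
python3 st.py w11
```

```text
time: 18.88
tool_pos: [0.5104, -0.1747, 0.3991]
ee_rot: [-2.037, 1.569, 2.764]
wrist_force: [1.0, 0.2, -2.0]
width: 0.0654
time: 19.88
tool_pos: [0.6003, 0.0329, 0.3799]
ee_rot: [-0.417, 1.57, -1.901]
wrist_force: [-0.5, 0.5, -2.4]
width: 0.0656
t 19.88 tcp [0.6003 0.0329 0.3799] grasp [0.6003 0.0329 0.1999] jaw deg 5.03 x [-1.e-04 -3.e-04 -1.e+00] w 0.0656 F [-0.5  0.5 -2.4]
[495. 191.] [149, 325, 28361] mean [0.8016 0.0454 0.0198] ctr [0.7696 0.0421 0.1516] size [0.277 0.313 0.284]
[286.  72.] [39, 41, 1191] mean [0.591  0.1368 0.0733] ctr [0.5909 0.1369 0.0756] size [0.029 0.028 0.017]
[286. 292.] [152, 127, 15671] mean [0.5996 0.0377 0.2243] ctr [0.6001 0.0358 0.2253] size [0.065 0.059 0.024]
[ 85. 297.] [55, 36, 1488] mean [ 0.4435 -0.0511  0.0976] ctr [ 0.4856 -0.0054  0.1799] size [0.135 0.135 0.209]
```

View pics/w11.png

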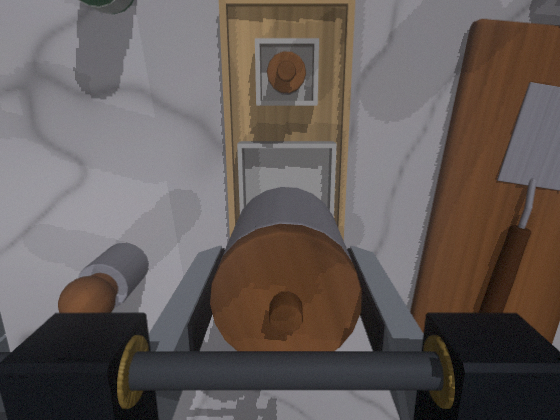

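```bash
python3 - <<'E'
from h import *
C=cam('wrist')
M=onplane(C,[[238,144],[336,143]],.030); t=np.radians(4.92)
print(M.round(4),'ctr',M.mean(0)[:2]+.045*np.array([np.sin(t),-np.cos(t)]))
z=np.load('pics/w11.npz');hsv=cv2.cvtColor(z['im'],cv2.COLOR_RGB2HSV)
# lid circle fit on lid top plane
m=((hsv[...,0]<18)&(hsv[...,1]>110)&(hsv[...,2]>40)).astype(np.uint8); n,l,s,c=cv2.connectedComponentsWithStats(m)
k=(l==l[292,286]).astype(np.uint8); cs,_=cv2.findContours(k,0,1); p=cs[0][:,0]; p=p[p[:,1]<345]
X=onplane(C,p,.2235)[:,:2]; A=np.c_[2*X,np.ones(len(X))]; q=np.linalg.lstsq(A,(X**2).sum(1),rcond=None)[0]; print('lid',q[:2],np.sqrt(q[2]+q[:2]@q[:2]))
E
python3 -m pendant '{"turn":[[0,0,0],[0,0,0],[0,0,0],[0,0,0],[0,0,0],[0,0,0],[0,0,0],[0,0,0]],"delta_pos":[[0,0,-3],[0,0,-3],[0,0,-2],[0,0,-1.5],[0,0,-1],[0,0,0],[0,0,0],[0,0,0]],"gripper":[6,6,6,6,6,6,6,6]}'
python3 st.py w12
```

```text
[[0.553  0.0753 0.03  ]
 [0.6415 0.084  0.03  ]] ctr [0.60106993 0.03480635]
lid [0.60015451 0.03420655] 0.032342545060621876
time: 20.92
tool_pos: [0.6005, 0.0338, 0.2758]
ee_rot: [1.443, 1.569, -0.039]
wrist_force: [-0.5, -0.4, -2.5]
width: 0.0653
t 20.93 tcp [0.6005 0.0338 0.2758] grasp [0.6009 0.0338 0.0958] jaw deg 5.1 x [ 1.9e-03 -1.0e-04 -1.0e+00] w 0.0653 F [-0.5 -0.4 -2.5]
[532. 214.] [90, 351, 14403] mean [0.7687 0.0536 0.0181] ctr [0.7311 0.0699 0.0972] size [0.176 0.236 0.178]
[285.  54.] [61, 66, 3056] mean [0.5911 0.1367 0.0734] ctr [0.5912 0.137  0.0758] size [0.029 0.029 0.017]
[286. 292.] [152, 127, 15861] mean [0.6001 0.0385 0.1199] ctr [ 0.6072 -0.0074  0.0689] size [0.11  0.147 0.129]
[286. 405.] [77, 30, 2038] mean [ 0.6085 -0.0578  0.0814] ctr [ 0.6148 -0.0882  0.048 ] size [0.063 0.084 0.075]
```

View pics/w12.png

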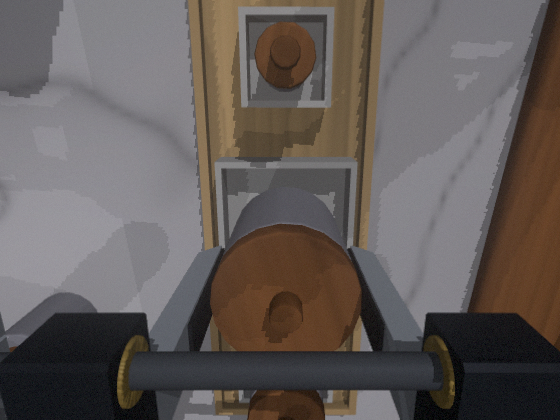

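```bash
python3 -m pendant '{"turn":[[0,0,0],[0,0,0],[0,0,0],[0,0,0],[0,0,0],[0,0,0],[0,0,0],[0,0,0]],"delta_pos":[[0,0,-0.6],[0,0,-0.6],[0,0,-0.5],[0,0,-0.4],[0,0,-0.2],[0,0,-0.2],[0,0,0],[0,0,0]],"gripper":[6,6,6,6,6,6,6,6]}'
python3 st.py
```

```text
time: 21.98
tool_pos: [0.6002, 0.0338, 0.2504]
ee_rot: [1.444, 1.57, -0.038]
wrist_force: [-1.2, -0.6, 2.2]
width: 0.0655
t 21.98 tcp [0.6002 0.0338 0.2504] grasp [0.6004 0.0338 0.0704] jaw deg 5.1 x [ 6.e-04 -0.e+00 -1.e+00] w 0.0655 F [-1.2 -0.6  2.2]
```

Contact with the floor (force went from -2.5 N to +2.2 N). Release, rise straight up, back off.

```bash
python3 -m pendant '{"turn":[[0,0,0],[0,0,0],[0,0,0],[0,0,0],[0,0,0],[0,0,0],[0,0,0],[0,0,0]],"delta_pos":[[0,0,0],[0,0,0],[0,0,0],[0,0,0],[0,0,2],[0,0,4],[0,0,5],[0,0,5]],"gripper":[8.5,8.5,8.5,8.5,8.5,8.5,8.5,8.5]}'
python3 -m pendant '{"turn":[[0,0,0],[0,0,0],[0,0,0],[0,0,0],[0,0,0],[0,0,0],[0,0,0]],"delta_pos":[[-4,0,2],[-5,0,0],[-5,0,0],[-5,0,0],[-4,0,0],[0,0,0],[0,0,0]],"gripper":[8.5,8.5,8.5,8.5,8.5,8.5,8.5]}'
python3 st.py w13
python3 - <<'E'
from h import *
shot('side','side13'); C,im,d=shot('top','top13')
uv,P=cloud(C,d); hsv=cv2.cvtColor(im,cv2.COLOR_RGB2HSV)
m=((hsv[...,0]<16)&(hsv[...,1]>120)&(hsv[...,2]>60)).astype(np.uint8)
n,l,s,c=cv2.connectedComponentsWithStats(m)
for i in range(1,n):
    if 30<s[i,4]<3000:
        A=P[(l[uv[:,1],uv[:,0]]==i)]; print(c[i].round(1),s[i,2:].tolist(),np.median(A,0).round(4))
E
```

```text
time: 22.98
tool_pos: [0.6001, 0.0337, 0.411]
ee_rot: [-1.659, 1.571, -3.141]
wrist_force: [1.8, 0.1, -1.1]
width: 0.0853
time: 23.85
tool_pos: [0.3705, 0.0337, 0.43]
ee_rot: [1.429, 1.569, -0.052]
wrist_force: [0.8, -0.5, 0.4]
width: 0.0846
t 23.85 tcp [0.3705 0.0337 0.43  ] grasp [0.3707 0.0337 0.25  ] jaw deg 5.1 x [ 1.4e-03 -1.0e-04 -1.0e+00] w 0.0846 F [ 0.8 -0.5  0.4]
[538. 101.] [39, 35, 904] mean [0.5893 0.137  0.0701] ctr [0.6101 0.1404 0.044 ] size [0.07  0.036 0.08 ]
[530. 217.] [63, 71, 3556] mean [0.5947 0.0345 0.094 ] ctr [0.6148 0.0175 0.0566] size [0.097 0.096 0.103]
[342. 294.] [41, 46, 1213] mean [ 0.4342 -0.0582  0.095 ] ctr [ 0.4345 -0.0621  0.0806] size [0.04  0.038 0.047]
[507. 301.] [46, 25, 907] mean [ 0.6    -0.054   0.0895] ctr [ 5.236e-01 -2.000e-04  2.028e-01] size [0.217 0.144 0.263]
[402.9 114.7] [23, 22, 382] [ 0.786  -0.3683  0.0772]
[430.5 125.1] [23, 21, 333] [ 0.7587 -0.443   0.0774]
[252.3 182.7] [24, 25, 456] [0.599  0.0352 0.0943]
[292.  179.6] [17, 17, 221] [ 0.6087 -0.0679  0.0828]
[213.3 187.9] [10, 11, 79] [0.5896 0.1374 0.0713]
[290.8 246.3] [15, 14, 165] [ 0.4359 -0.0631  0.098 ]
```

View pics/side13.png

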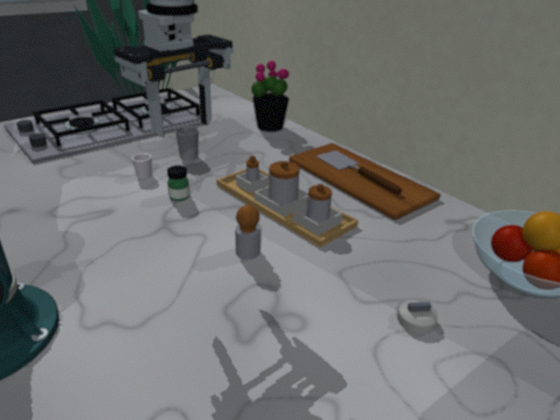

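View pics/top13.png

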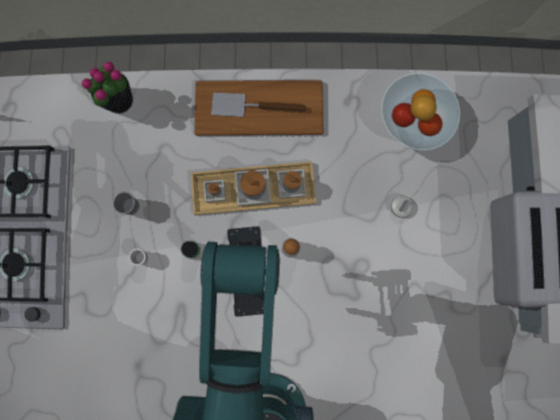

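```bash
python3 -c "
from bench import robot
print(robot.close_job())"
```

```text
the job is handed in; nothing more can be done
None
```

All three canisters are in the bins of their own size, and the job was handed in at about 24 s of the 86 s allowed. I placed the medium one first, then the small, then the large. Each was lowered until the wrist force showed it touching the bin floor, then released.

- **Position:** in the last top view each canister lies about 1–3 mm from its bin centre as measured by the wrist camera.
- **Seating:** the lid tops are at about 94, 83 and 71 mm above the counter. The expected heights for canisters standing on the bin floors are 94, 82 and 70 mm, and all three stand upright in the side view.
- **Mill and tumbler:** the mill's head is at the same pixel as at the start (within 0.1 px). The tumbler looks unmoved and upright, judged by eye from the start and end pictures. The gripper was open and clear of everything at hand-in.
- **Disagreement:** the top and wrist cameras differed by about 3–4 mm on the bin positions. I followed the wrist view, and the bins' clearance of 8 mm or more covered the difference.

No check failed.

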